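# Set out heat sinks by height on the kitting rail

## Robot

A 6-joint arm with a two-finger parallel gripper is mounted at the origin on the work surface. World frame = base frame: x ahead of the robot, y to its left, z up, the work surface at z = 0. Lengths are in m, angles in rad, forces in N, time in s.
With the tool pointing down it reaches from about 0.35 to 0.975 m from the base axis. Payload 4.9 kg.
Tool frame: the origin (TCP) lies at the very end of the fingers, on their centre line; the grasp point (between the pads) lies manip.grip_point_offset behind it (manip.grip_point_offset is the distance from the TCP to the grasp point, in m); z points along the fingers, y is the line along which they close (so a half turn about z gives the same grasp; the last joint's range is limited). The gripper opens to 85 mm and grips with 20 to 120 N. Pads are 22 mm wide; open, the fingers measure 114 mm over their backs; the gripper's body (76 mm by 85 mm) begins 54 mm behind the grasp point. The pads swing forward as they close: fully open they stand 13 mm farther back than shut.
Start: joints at [-1.433, 0.053, 1.613, -0, 1.476, -0.119], TCP at [0.159, -0.604, 0.231] pointing down, gripper open.
Joint ranges: [-3.01, 3.01], [-1.01, 2.22], [0.06, 2.58], [-1.02, 4.17], [0.09, 2.62], [-3.14, 3.14]. Speed limits (rad/s): [2.57, 2.57, 3.14, 3.14, 3.14, 3.14].

## Interface

Orientations are given as a unit quaternion [w, x, y, z].
In Python, from plant import manip gives the robot as it stands.
- The arm moves only by the shell command python3 -m crank 'ROWS' [OPENING]. ROWS is JSON, a list of rows, each an object of numbers: "x", "y", "z": the shift along the tool's x, y, z in cm; "turn": the turn about the tool's z in rad. In form: [{"x": .., "y": .., "z": .., "turn": ..}, ...]. A call has 1 to 5 rows; each row shifts and turns the commanded pose from where the row before left it, along the tool's axes as they then stand; what a row does not reach is not made up. A row lasts 1/10 s, in which the tool goes at most 50 mm and 8.59 degrees, less where a joint would pass 70% of its speed; a pose out of reach is approached as far as the arm can. A call with a gripper value outside its range is refused whole. OPENING is the opening in per cent of the stroke, from 0 (shut) to 100 (fully open), set as the call begins (- or left out, the last holds). The fingers move at their own pace and stop on an object; the grip force is fixed at half the most. Time passes only in rows, so rows that do not move let the fingers close. It gives the time, the measured TCP pose, the force, the opening and the grip force at its end, in the units of the state.
- manip.state(): the state, without advancing time (a new reading comes with each control period).
- manip.grab_frame(name): name is "side" or "top"; returns (picture, depth): 400x640x3 uint8, red, green, blue; 400x640 float32, m along the optical axis (not along the pixel's ray), 0 where there is no reading.
- manip.camera_model(name): a dict with "mtx" (3x3 intrinsics, pixels), "k1" (the pictures are not rectified: a ray, as slopes to the right and down, at radius r is drawn at 1 + k1 r^2 times it, then the intrinsics apply), "world_to_cam" (4x4, takes a point from world to camera coordinates). Camera axes: x right, y down, z forward; pixel columns grow to the right and rows downward; lengths in m; the calibration is good to about 2 mm. A picture is of the moment at which its call begins. camera_model takes no time and is no camera call.
- manip.job_done(): hands the job in; it is judged then, once.
The state is a dict: "time": time; "joint_pos": joint angles; "joint_vel": joint speeds; "joint_efforts": joint torques, N m; "tool_pos": TCP position; "tool_rot": TCP orientation; "contact_force": force on the tool from outside, world axes, zero at the start; "ft_torque": the same for the moment, N m; "gripper_width": opening from 0.0 (shut) to 1.0 (fully open); "grasp_force": force on a finger pad.
Only numpy, scipy, OpenCV 4.12 (cv2) and the standard library are available. Lean on these libraries where they do the work, as an engineer would, in place of code of your own. Each camera call takes 0.05 s, during which the arm holds its last target. There are 200 camera calls.

## Task

Set the four heat sinks out on the kitting rail for the next assembler, one centred on each pad in order of height: the tallest on the pad next to the yellow cap, stepping down to the shortest at the other end. Each must stand upright, base down, with its fins running straight across the rail. Leave the green circuit board where it lies.

Things in the scene. Friction and masses are not known exactly. Their poses are not given: they have to be found in the camera images.
- sink_gold: gold-anodised finned heat sink, loose, standing on the bench base down, fins up: 40 x 40 mm, 18 mm tall, about 40 g. Origin: centre of its underside; z up; x runs along the fins, y across them (seven straight fins, bare metal showing between them). It can be gripped on either pair of parallel sides (40 mm apart).
- sink_blue: blue-anodised finned heat sink, loose, standing on the bench base down, fins up: 40 x 40 mm, 30 mm tall, about 60 g. Origin: centre of its underside; z up; x runs along the fins, y across them (seven straight fins, bare metal showing between them). It can be gripped on either pair of parallel sides (40 mm apart).
- sink_black: black-anodised finned heat sink, loose, standing on the bench base down, fins up: 40 x 40 mm, 42 mm tall, about 80 g. Origin: centre of its underside; z up; x runs along the fins, y across them (seven straight fins, bare metal showing between them). It can be gripped on either pair of parallel sides (40 mm apart).
- sink_red: red-anodised finned heat sink, loose, standing on the bench base down, fins up: 40 x 40 mm, 54 mm tall, about 100 g. Origin: centre of its underside; z up; x runs along the fins, y across them (seven straight fins, bare metal showing between them). It can be gripped on either pair of parallel sides (40 mm apart).
- pad_purple: dark rubber pad, 56 x 56 mm, 3 mm thick, with purple stripes along its edges at x = +-24.5 mm, one of four in a row on the kitting rail, 72 mm apart centre to centre; the stripe colours come in any sequence. Origin: centre of its underside, 12 mm above the bench; top 3 mm above the origin; x runs across the rail, y along it.
- pad_green: dark rubber pad, 56 x 56 mm, 3 mm thick, with green stripes along its edges at x = +-24.5 mm, one of four in a row on the kitting rail, 72 mm apart centre to centre; the stripe colours come in any sequence. Origin: centre of its underside, 12 mm above the bench; top 3 mm above the origin; x runs across the rail, y along it.
- pad_white: dark rubber pad, 56 x 56 mm, 3 mm thick, with white stripes along its edges at x = +-24.5 mm, one of four in a row on the kitting rail, 72 mm apart centre to centre; the stripe colours come in any sequence. Origin: centre of its underside, 12 mm above the bench; top 3 mm above the origin; x runs across the rail, y along it.
- pad_orange: dark rubber pad, 56 x 56 mm, 3 mm thick, with orange stripes along its edges at x = +-24.5 mm, one of four in a row on the kitting rail, 72 mm apart centre to centre; the stripe colours come in any sequence. Origin: centre of its underside, 12 mm above the bench; top 3 mm above the origin; x runs across the rail, y along it.
- cap_yellow: round yellow plastic cap, 28 mm across, 10 mm high, fixed at one end of the aluminium kitting rail (70 mm wide, 390 mm long, 12 mm high), 67 mm from the centre of the nearest pad; a black cap of the same shape marks the other end. Origin: centre of its underside.
- board: small green populated circuit board, loose, 46 x 60 mm (x, y), up to 16 mm high, lying among the heat sinks; it is to be left alone. Origin: centre of its underside, z up.
Things that resemble listed ones, but are neither listed nor needed, are in the scene too. What is shaped like the sink_gold but purple is not meant.

How it is judged:
At the end, for the whole second after the job is handed in: From the yellow cap on, the red, black, blue and gold heat sinks (tallest to shortest) stand on the four pads: each within 12 mm of its pad's centre, resting on it, upright within 0.1 rad, fins across the rail within 0.26 rad (either way round), released and at rest (((horizontal distance between sink_red and pad_purple below 0.012 m and z of sink_red in the frame of pad_purple between 0.001 and 0.006 m and angle between the x axis of sink_red and the x axis of pad_purple, either way round below 0.26 rad and horizontal distance between pad_purple and cap_yellow between 0.031 and 0.103 m) or (horizontal distance between sink_red and pad_green below 0.012 m and z of sink_red in the frame of pad_green between 0.001 and 0.006 m and angle between the x axis of sink_red and the x axis of pad_green, either way round below 0.26 rad and horizontal distance between pad_green and cap_yellow between 0.031 and 0.103 m) or (horizontal distance between sink_red and pad_white below 0.012 m and z of sink_red in the frame of pad_white between 0.001 and 0.006 m and angle between the x axis of sink_red and the x axis of pad_white, either way round below 0.26 rad and horizontal distance between pad_white and cap_yellow between 0.031 and 0.103 m) or (horizontal distance between sink_red and pad_orange below 0.012 m and z of sink_red in the frame of pad_orange between 0.001 and 0.006 m and angle between the x axis of sink_red and the x axis of pad_orange, either way round below 0.26 rad and horizontal distance between pad_orange and cap_yellow between 0.031 and 0.103 m)) and angle between each of sink_red, sink_black, sink_blue, sink_gold's own z axis and vertical below 0.1 rad and linear speed of each of sink_red, sink_black, sink_blue, sink_gold below 0.02 m/s and angular speed of each of sink_red, sink_black, sink_blue, sink_gold below 0.2 rad/s and ((horizontal distance between sink_black and pad_purple below 0.012 m and z of sink_black in the frame of pad_purple between 0.001 and 0.006 m and angle between the x axis of sink_black and the x axis of pad_purple, either way round below 0.26 rad and horizontal distance between pad_purple and cap_yellow between 0.103 and 0.175 m) or (horizontal distance between sink_black and pad_green below 0.012 m and z of sink_black in the frame of pad_green between 0.001 and 0.006 m and angle between the x axis of sink_black and the x axis of pad_green, either way round below 0.26 rad and horizontal distance between pad_green and cap_yellow between 0.103 and 0.175 m) or (horizontal distance between sink_black and pad_white below 0.012 m and z of sink_black in the frame of pad_white between 0.001 and 0.006 m and angle between the x axis of sink_black and the x axis of pad_white, either way round below 0.26 rad and horizontal distance between pad_white and cap_yellow between 0.103 and 0.175 m) or (horizontal distance between sink_black and pad_orange below 0.012 m and z of sink_black in the frame of pad_orange between 0.001 and 0.006 m and angle between the x axis of sink_black and the x axis of pad_orange, either way round below 0.26 rad and horizontal distance between pad_orange and cap_yellow between 0.103 and 0.175 m)) and ((horizontal distance between sink_blue and pad_purple below 0.012 m and z of sink_blue in the frame of pad_purple between 0.001 and 0.006 m and angle between the x axis of sink_blue and the x axis of pad_purple, either way round below 0.26 rad and horizontal distance between pad_purple and cap_yellow between 0.175 and 0.247 m) or (horizontal distance between sink_blue and pad_green below 0.012 m and z of sink_blue in the frame of pad_green between 0.001 and 0.006 m and angle between the x axis of sink_blue and the x axis of pad_green, either way round below 0.26 rad and horizontal distance between pad_green and cap_yellow between 0.175 and 0.247 m) or (horizontal distance between sink_blue and pad_white below 0.012 m and z of sink_blue in the frame of pad_white between 0.001 and 0.006 m and angle between the x axis of sink_blue and the x axis of pad_white, either way round below 0.26 rad and horizontal distance between pad_white and cap_yellow between 0.175 and 0.247 m) or (horizontal distance between sink_blue and pad_orange below 0.012 m and z of sink_blue in the frame of pad_orange between 0.001 and 0.006 m and angle between the x axis of sink_blue and the x axis of pad_orange, either way round below 0.26 rad and horizontal distance between pad_orange and cap_yellow between 0.175 and 0.247 m)) and ((horizontal distance between sink_gold and pad_purple below 0.012 m and z of sink_gold in the frame of pad_purple between 0.001 and 0.006 m and angle between the x axis of sink_gold and the x axis of pad_purple, either way round below 0.26 rad and horizontal distance between pad_purple and cap_yellow between 0.247 and 0.319 m) or (horizontal distance between sink_gold and pad_green below 0.012 m and z of sink_gold in the frame of pad_green between 0.001 and 0.006 m and angle between the x axis of sink_gold and the x axis of pad_green, either way round below 0.26 rad and horizontal distance between pad_green and cap_yellow between 0.247 and 0.319 m) or (horizontal distance between sink_gold and pad_white below 0.012 m and z of sink_gold in the frame of pad_white between 0.001 and 0.006 m and angle between the x axis of sink_gold and the x axis of pad_white, either way round below 0.26 rad and horizontal distance between pad_white and cap_yellow between 0.247 and 0.319 m) or (horizontal distance between sink_gold and pad_orange below 0.012 m and z of sink_gold in the frame of pad_orange between 0.001 and 0.006 m and angle between the x axis of sink_gold and the x axis of pad_orange, either way round below 0.26 rad and horizontal distance between pad_orange and cap_yellow between 0.247 and 0.319 m))); the robot touches nothing.
It fails at once if the green circuit board is pushed more than 15 mm from where it lay (distance of board from where it was at the start of the episode above 0.015 m).
It also fails if it takes over 88 s, if anything falls off the work surface, if the arm or the gripper's body presses on something with over 40 N, if the wrist force passes 120 N, or if a joint passes its speed limit or range.

## Working session

There is one attempt and no reset: what is moved stays moved. The work goes in short steps, Python scripts to look and compute and a shell command to move; the robot and the scene stay as the last step left them, time stands still between calls to the robot, and variables do not carry over. Pictures are saved under pics/ and viewed, at most 14 in all, crops included, and the job is handed in when it is done.

```bash
ls; mkdir -p pics; cat > h.py <<'E'
import numpy as np, cv2
from plant import manip
def grab(n):
    p,d=manip.grab_frame(n); c=manip.camera_model(n); return p,d,c
def world(d,c):
    K=np.array(c["mtx"]);k1=c["k1"];T=np.linalg.inv(np.array(c["world_to_cam"]))
    h,w=d.shape;u,v=np.meshgrid(np.arange(w),np.arange(h))
    xd=(u-K[0,2])/K[0,0];yd=(v-K[1,2])/K[1,1];x,y=xd.copy(),yd.copy()
    for _ in range(10):
        s=1+k1*(x*x+y*y);x=xd/s;y=yd/s
    P=np.stack([x*d,y*d,d,np.ones_like(d)],-1)@T.T
    W=P[...,:3];W[d==0]=np.nan
    return W
E
python3 - <<'E'
from h import *
print(manip.state(),manip.grip_point_offset)
for n in("top","side"):
    p,d,c=grab(n);cv2.imwrite(f"pics/{n}0.png",p[...,::-1]);np.savez(f"{n}0.npz",p=p,d=d,W=world(d,c))
    print(n,c)
E
```

```text
pics
{'time': 0.0, 'joint_pos': array([-1.43297742e+00,  5.33591626e-02,  1.61429484e+00, -1.27004048e-05,
        1.47599855e+00, -1.19040516e-01]), 'joint_vel': array([-6.38770499e-04, -1.13635795e-03,  1.02748180e-03, -1.26581641e-05,
        6.79127377e-04,  5.04580730e-04]), 'joint_efforts': array([ 1.43653018e-03, -3.93682086e+01, -3.70172024e+01,  1.14224904e-04,
        7.07826490e-03,  1.75081760e-05]), 'tool_pos': array([ 0.15866387, -0.60388067,  0.23006109]), 'tool_rot': array([-1.02984607e-03,  9.91763630e-01,  1.28077479e-01, -1.59910557e-05]), 'contact_force': array([-0.53929599, -0.55211217,  0.65055498]), 'ft_torque': array([-0.02520082, -0.0171017 , -0.02480753]), 'grasp_force': 0.0, 'gripper_width': 0.9973845879759743} 0.0187
top {'mtx': array([[375.37958622,   0.        , 324.35712863],
       [  0.        , 375.37958622, 199.63498013],
       [  0.        ,   0.        ,   1.        ]]), 'k1': -0.015429137205290575, 'world_to_cam': array([[ 0.02058906, -0.99973465,  0.01033101, -0.01270339],
       [-0.98454091, -0.02207173, -0.17375858,  0.50989226],
       [ 0.17394049, -0.00659377, -0.98473409,  0.69018287],
       [ 0.        ,  0.        ,  0.        ,  1.        ]])}
side {'mtx': array([[456.64740677,   0.        , 316.8492296 ],
       [  0.        , 456.64740677, 213.20480337],
       [  0.        ,   0.        ,   1.        ]]), 'k1': 0.033678798882167855, 'world_to_cam': array([[-0.79820363, -0.60226347, -0.01223455,  0.39747607],
       [-0.31299336,  0.43200467, -0.84581743,  0.17987471],
       [ 0.51469032, -0.67130521, -0.53333216,  0.71216198],
       [ 0.        ,  0.        ,  0.        ,  1.        ]])}
```

View pics/top0.png

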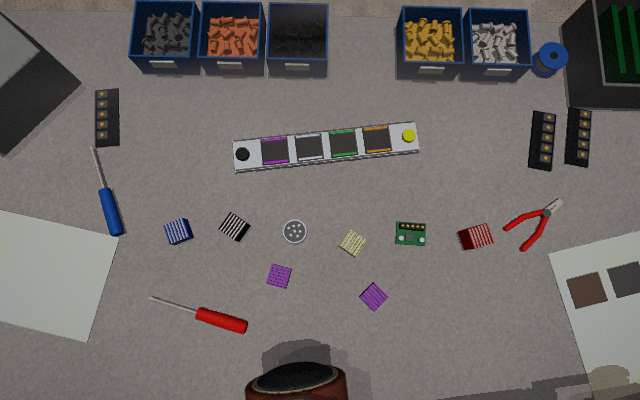

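View pics/side0.png

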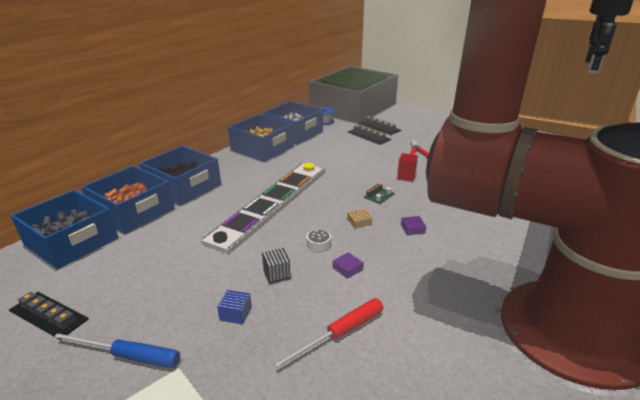

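The top view shows the rail with its yellow cap at (409,135) and black cap at (242,154). From yellow the pads are orange (377,138), green (343,143), white (309,147) and purple (275,151). The sinks are red (476,236), black (234,226), blue (178,231) and gold (352,242). The purple look-alikes are at (280,276) and (374,297), the board is at (410,233), and pliers lie close to the red sink. I'll measure these in an orthographic resampling.

```bash
cat >> h.py <<'E'
def proj(X,c):
    K=np.array(c["mtx"]);T=np.array(c["world_to_cam"])
    q=X@T[:3,:3].T+T[:3,3];x=q[...,0]/q[...,2];y=q[...,1]/q[...,2];s=1+c["k1"]*(x*x+y*y)
    return K[0,0]*x*s+K[0,2],K[1,1]*y*s+K[1,2]
def ortho(p,c,cx,cy,z,half=.045,n=180):
    # up = +x, left = +y
    g=np.linspace(half,-half,n);X,Y=np.meshgrid(cx+g,cy+g,indexing="ij")
    u,v=proj(np.stack([X,Y,np.full_like(X,z)],-1),c)
    return cv2.remap(p,u.astype(np.float32),v.astype(np.float32),cv2.INTER_CUBIC)
H=dict(gold=.018,blue=.030,black=.042,red=.054)
def rect(W,u,v,zlo,zhi,r=.04):
    c=np.nanmedian(W[v-3:v+4,u-3:u+4,:2],axis=(0,1))
    m=(np.hypot(W[...,0]-c[0],W[...,1]-c[1])<r)&(W[...,2]>zlo)&(W[...,2]<zhi)
    lab=cv2.connectedComponents(m.astype(np.uint8))[1]
    l=np.bincount(lab[v-8:v+9,u-8:u+9].ravel()).copy();l[0]=0;m=lab==l.argmax()
    P=W[m][:,:2].astype(np.float32)
    return cv2.minAreaRect(P*1000),len(P),np.percentile(W[m][:,2],[5,50,95])
E
python3 - <<'E'
from h import *
z=np.load("top0.npz");p,d,W=z["p"],z["d"],z["W"];c=manip.camera_model("top")
px=dict(gold=(352,242),blue=(178,231),black=(234,226),red=(476,236),board=(410,233))
tiles=[]
for k,(u,v) in px.items():
    h=H.get(k,.01);r,n,zz=rect(W,u,v,h-.008 if k!="board" else .004,h+.01)
    (x,y)=np.array(r[0])/1000
    o=ortho(p,c,x,y,h);g=cv2.GaussianBlur(cv2.cvtColor(o,cv2.COLOR_RGB2GRAY).astype(float),(0,0),2)[55:125,55:125]
    gx,gy=np.gradient(g)[1],np.gradient(g)[0]
    th=.5*np.arctan2(2*(gx*gy).sum(),(gx**2-gy**2).sum()) # gradient dir in image (col,row)
    # col=-y,row=-x ; fin dir = perpendicular
    fin=np.array([-np.cos(th),np.sin(th)]) # world (x,y): perp of (-sin,-cos)
    print(k,r,n,zz.round(4),"fin yaw",np.degrees(np.arctan2(fin[1],fin[0])).round(1)%180)
    tiles.append(o)
for k,(u,v) in dict(orange=(377,138),green=(343,143),white=(309,147),purple=(275,151),yel=(409,135),blk=(242,154)).items():
    print(k,W[v-2:v+3,u-2:u+3].reshape(-1,3).mean(0).round(4))
tiles.append(ortho(p,c,.56,-.03,.015,.24))
cv2.imwrite("pics/t1.png",np.vstack([np.hstack(tiles[:3]),np.hstack(tiles[3:])])[...,::-1])
E
```

```text
gold ((429.58953857421875, -60.21345138549805), (39.61196517944336, 39.698970794677734), 56.95914077758789) 392 [0.0132 0.0164 0.0194] fin yaw 145.1
blue ((444.89764404296875, 289.8028564453125), (40.68846130371094, 41.6380615234375), 22.788307189941406) 451 [0.0251 0.0283 0.0313] fin yaw 24.5
black ((455.7646484375, 176.12588500976562), (41.2979736328125, 39.91586685180664), 57.146888732910156) 445 [0.0376 0.0403 0.0435] fin yaw 147.0
red ((445.76959228515625, -300.7732849121094), (39.62894058227539, 42.755638122558594), 17.854225158691406) 454 [0.0494 0.0523 0.0552] fin yaw 17.69999999999999
board ((451.749267578125, -179.69354248046875), (59.63837814331055, 45.737648010253906), 86.25718688964844) 446 [0.0042 0.0085 0.0173] fin yaw 10.800000000000011
orange [ 0.6495 -0.11    0.0148]
green [ 0.6368 -0.0385  0.0145]
white [0.6262 0.0324 0.0152]
purple [0.616  0.1031 0.0147]
yel [ 0.6552 -0.176   0.0219]
blk [0.6058 0.1698 0.0218]
```

View pics/t1.png

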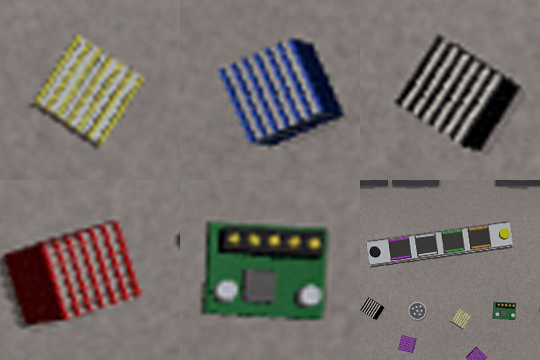

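The crop confirms the four sinks: the gold one has yellow-gold fins, and the two purple ones are look-alikes. I'll grip each sink with the fingers closing along its fins, so when placed the fingers close across the rail. This also clears the pliers next to red.

```bash
cat >> h.py <<'E'
def plan(x,y,z,yaw):
    s=manip.state();w,a,b,_=s["tool_rot"];y0=2*np.arctan2(b,a)
    t=(y0-np.radians(yaw)+np.pi)%(2*np.pi)-np.pi
    yr=np.radians(yaw);d=np.array([x,y,z])-s["tool_pos"]
    print("turn",round(t,3),"then cm x %.2f y %.2f z %.2f"%tuple(100*np.array([d[0]*np.cos(yr)+d[1]*np.sin(yr),d[0]*np.sin(yr)-d[1]*np.cos(yr),-d[2]])),"t",round(s["time"],2))
E
python3 - <<'E'
from h import *
z=np.load("top0.npz");W=z["W"]
m=(W[...,2]>.007)&(W[...,2]<.03)&(abs(W[...,1])<.22)&(W[...,0]>.55)&(W[...,0]<.72)
lab=cv2.connectedComponents(m.astype(np.uint8))[1];m=lab==np.bincount(lab[m]).argmax()
r=cv2.minAreaRect(W[m][:,:2].astype(np.float32)*1000);print(r)
plan(.446,-.301,.12,107.7)
E
```

```text
((632.452880859375, -2.88946533203125), (71.24923706054688, 390.942138671875), 7.958454608917236)
turn -1.623 then cm x 20.12 y 36.58 z 11.02 t 0.1
```

```bash
R='python3 -m crank'
$R '[{"turn":-0.148,"z":1},{"turn":-0.148,"z":1},{"turn":-0.148,"z":1},{"turn":-0.148,"z":1},{"turn":-0.148,"z":1}]' 100
$R '[{"turn":-0.148,"z":1},{"turn":-0.148,"z":1},{"turn":-0.148,"z":1},{"turn":-0.148,"z":1},{"turn":-0.148,"z":1}]'
$R '[{"turn":-0.143},{"x":2,"y":3.6},{"x":2,"y":3.6},{"x":2,"y":3.6},{"x":2,"y":3.6}]'
$R '[{"x":2,"y":3.6},{"x":2,"y":3.6},{"x":2,"y":3.6},{"x":2,"y":3.6},{"x":2,"y":3.6}]'
python3 -c "
from h import *
plan(.446,-.301,.012,107.7)"
```

```text
turn -1.623 then cm x 20.12 y 36.58 z 21.82 t 0.1schema error: expected keys x, y, z, turn
schema error: expected keys x, y, z, turn
schema error: expected keys x, y, z, turn
schema error: expected keys x, y, z, turn
```

```bash
python3 -m crank '[{"x":0,"y":0,"z":1,"turn":-0.148},{"x":0,"y":0,"z":1,"turn":-0.148},{"x":0,"y":0,"z":1,"turn":-0.148},{"x":0,"y":0,"z":1,"turn":-0.148},{"x":0,"y":0,"z":1,"turn":-0.148}]' 100
python3 -m crank '[{"x":0,"y":0,"z":1,"turn":-0.148},{"x":0,"y":0,"z":1,"turn":-0.148},{"x":0,"y":0,"z":1,"turn":-0.148},{"x":0,"y":0,"z":1,"turn":-0.148},{"x":0,"y":0,"z":1,"turn":-0.148}]'
python3 -m crank '[{"x":0,"y":0,"z":0,"turn":-0.143},{"x":2,"y":3.6,"z":0,"turn":0},{"x":2,"y":3.6,"z":0,"turn":0},{"x":2,"y":3.6,"z":0,"turn":0},{"x":2,"y":3.6,"z":0,"turn":0}]'
python3 -m crank '[{"x":2,"y":3.6,"z":0,"turn":0},{"x":2,"y":3.6,"z":0,"turn":0},{"x":2,"y":3.6,"z":0,"turn":0},{"x":2,"y":3.6,"z":0,"turn":0},{"x":2,"y":3.6,"z":0,"turn":0}]'
python3 -c "
from h import *
plan(.446,-.301,.012,107.7)"
```

```text
time: 0.6
tool_pos: [0.1587, -0.6041, 0.1802]
tool_rot: [-0.001, 0.877, 0.481, 0.0]
contact_force: [-0.1, 0.4, 0.4]
gripper_width: 0.998
grasp_force: 0.0
time: 1.1
tool_pos: [0.1587, -0.604, 0.1302]
tool_rot: [-0.0, 0.644, 0.765, 0.0]
contact_force: [-0.6, 0.4, -0.4]
gripper_width: 1.0
grasp_force: 0.0
time: 1.6
tool_pos: [0.2722, -0.4829, 0.1307]
tool_rot: [-0.0, 0.59, 0.807, 0.0]
contact_force: [-0.9, -0.7, -0.1]
gripper_width: 1.001
grasp_force: 0.0
time: 2.1
tool_pos: [0.4134, -0.3328, 0.131]
tool_rot: [-0.0, 0.59, 0.807, 0.0]
contact_force: [1.3, 0.5, 0.1]
gripper_width: 0.999
grasp_force: 0.0
turn -0.0 then cm x 2.04 y 4.08 z 11.90 t 2.1
```

```bash
python3 -m crank '[{"x":2,"y":4,"z":3,"turn":0},{"x":0,"y":0,"z":0,"turn":0}]'
python3 -c "
from h import *
plan(.446,-.301,.012,107.7)
p,d,c=grab('side');cv2.imwrite('pics/s2.png',cv2.resize(p[80:280,280:600],None,fx=2,fy=2)[...,::-1])"
```

```text
time: 2.3
tool_pos: [0.4428, -0.3005, 0.0995]
tool_rot: [-0.003, 0.588, 0.809, 0.001]
contact_force: [-1.0, -1.0, -0.5]
gripper_width: 1.0
grasp_force: 0.0
turn 0.005 then cm x -0.15 y 0.29 z 8.75 t 2.3
```

View pics/s2.png

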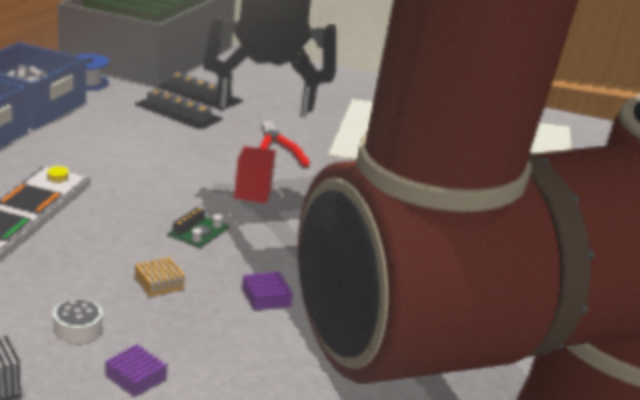

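The side view shows the open gripper straddling above the red sink at crop (255,172), clear of the pliers at (285,145). I'll descend and grip.

```bash
python3 -m crank '[{"x":0,"y":0.1,"z":3,"turn":0},{"x":0,"y":0.1,"z":3,"turn":0},{"x":0,"y":0,"z":1.5,"turn":0},{"x":0,"y":0,"z":1,"turn":0},{"x":0,"y":0,"z":0,"turn":0}]'
python3 -m crank '[{"x":0,"y":0,"z":0,"turn":0},{"x":0,"y":0,"z":0,"turn":0},{"x":0,"y":0,"z":0,"turn":0},{"x":0,"y":0,"z":0,"turn":0},{"x":0,"y":0,"z":0,"turn":0}]' 0
python3 -m crank '[{"x":0,"y":0,"z":0,"turn":0},{"x":0,"y":0,"z":0,"turn":0},{"x":0,"y":0,"z":0,"turn":0}]'
python3 -c "
from h import *
plan(.446,-.301,.012,107.7)"
```

```text
time: 2.85
tool_pos: [0.4434, -0.3049, 0.0175]
tool_rot: [-0.001, 0.59, 0.807, 0.0]
contact_force: [0.0, 0.3, 0.5]
gripper_width: 1.001
grasp_force: 0.0
time: 3.35
tool_pos: [0.4453, -0.3057, 0.02]
tool_rot: [0.001, 0.59, 0.808, -0.0]
contact_force: [1.5, 0.2, 5.4]
gripper_width: 0.461
grasp_force: 61.3
time: 3.65
tool_pos: [0.4453, -0.3058, 0.02]
tool_rot: [0.001, 0.59, 0.808, -0.0]
contact_force: [-0.1, -0.1, 5.8]
gripper_width: 0.459
grasp_force: 61.3
turn 0.0 then cm x 0.43 y 0.21 z 0.80 t 3.65
```

```bash
python3 -m crank '[{"x":0,"y":0,"z":-2,"turn":0},{"x":0,"y":0,"z":-4,"turn":0.085},{"x":0,"y":0,"z":-4,"turn":0.085},{"x":0,"y":0,"z":0,"turn":0},{"x":0,"y":0,"z":0,"turn":0}]'
python3 -c "
from h import *
plan(.6476,-.114,.035,98)"
```

```text
time: 4.15
tool_pos: [0.4446, -0.3051, 0.1193]
tool_rot: [0.001, 0.656, 0.755, -0.0]
contact_force: [-0.3, 0.1, -1.3]
gripper_width: 0.459
grasp_force: 60.7
turn 0.0 then cm x 16.10 y 22.76 z 8.43 t 4.15
```

```bash
python3 -m crank '[{"x":2.5,"y":3.5,"z":0,"turn":0},{"x":2.5,"y":3.5,"z":0,"turn":0},{"x":2.5,"y":3.5,"z":0,"turn":0},{"x":2.5,"y":3.5,"z":0,"turn":0},{"x":2.5,"y":3.5,"z":0,"turn":0}]'
python3 -m crank '[{"x":2.5,"y":3.5,"z":0,"turn":0},{"x":1.1,"y":1.8,"z":0,"turn":0},{"x":0,"y":0,"z":3,"turn":0},{"x":0,"y":0,"z":2,"turn":0},{"x":0,"y":0,"z":0,"turn":0}]'
python3 -c "
from h import *
plan(.6476,-.114,.035,98)"
```

```text
time: 4.65
tool_pos: [0.5996, -0.1548, 0.1152]
tool_rot: [-0.002, 0.656, 0.755, -0.001]
contact_force: [-0.2, -0.6, -1.3]
gripper_width: 0.461
grasp_force: 60.8
time: 5.15
tool_pos: [0.6431, -0.1122, 0.0611]
tool_rot: [-0.006, 0.656, 0.755, -0.003]
contact_force: [-1.4, 0.1, -1.4]
gripper_width: 0.462
grasp_force: 60.9
turn 0.0 then cm x -0.24 y 0.42 z 2.61 t 5.15
```

```bash
python3 -m crank '[{"x":-0.2,"y":0.4,"z":1.6,"turn":0},{"x":0,"y":0,"z":0,"turn":0},{"x":0,"y":0,"z":0,"turn":0}]'
python3 -c "
from h import *
plan(.6476,-.114,.035,98)
p,d,c=grab('top');a=cv2.resize(p[90:190,320:450],None,fx=3.5,fy=3.5)
p,d,c=grab('side');b=cv2.resize(p[90:260,200:340],None,fx=2.06,fy=2.06)[:350]
cv2.imwrite('pics/s3.png',np.hstack([a,b])[...,::-1])"
```

```text
time: 5.45
tool_pos: [0.652, -0.1155, 0.0524]
tool_rot: [-0.0, 0.656, 0.754, -0.0]
contact_force: [0.0, -0.4, -0.7]
gripper_width: 0.458
grasp_force: 60.9
turn -0.001 then cm x 0.21 y -0.42 z 1.74 t 5.45
```

View pics/s3.png

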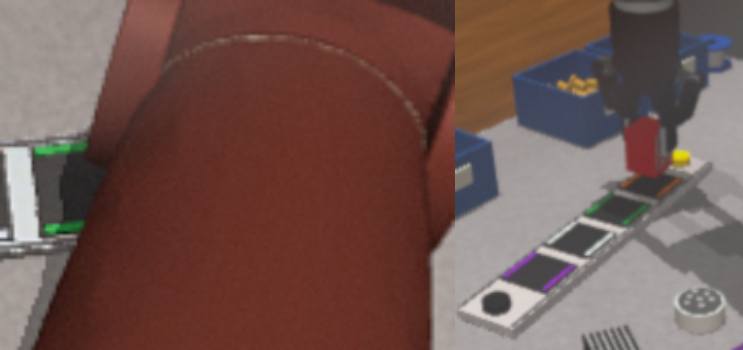

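The top view is blocked by the arm. The side view shows red held over the orange pad at crop (650,150). The pose had not settled when I read it, so I'll undo that correction and lower.

```bash
python3 -m crank '[{"x":0.2,"y":-0.4,"z":0.7,"turn":0},{"x":0,"y":0,"z":0.6,"turn":0},{"x":0,"y":0,"z":0.3,"turn":0},{"x":0,"y":0,"z":0,"turn":0},{"x":0,"y":0,"z":0,"turn":0}]'
python3 -c "
from h import *
plan(.6476,-.114,.035,98)"
```

```text
time: 6.05
tool_pos: [0.6477, -0.1138, 0.0363]
tool_rot: [-0.0, 0.656, 0.755, -0.0]
contact_force: [-0.8, 0.2, -1.2]
gripper_width: 0.462
grasp_force: 61.1
turn -0.001 then cm x -0.02 y -0.02 z 0.13 t 6.05
```

```bash
python3 -m crank '[{"x":0,"y":0,"z":0.2,"turn":0},{"x":0,"y":0,"z":0,"turn":0},{"x":0,"y":0,"z":0,"turn":0}]'
python3 -m crank '[{"x":0,"y":0,"z":0,"turn":0},{"x":0,"y":0,"z":0,"turn":0},{"x":0,"y":0,"z":0,"turn":0},{"x":0,"y":0,"z":0,"turn":0}]' 75
python3 -m crank '[{"x":0,"y":0,"z":-2,"turn":0},{"x":0,"y":0,"z":-3,"turn":0},{"x":0,"y":0,"z":-4,"turn":0},{"x":0,"y":0,"z":-2,"turn":0},{"x":0,"y":0,"z":0,"turn":0}]' 100
python3 -c "
from h import *
plan(.456,.176,.11,57)"
```

```text
time: 6.35
tool_pos: [0.6483, -0.114, 0.035]
tool_rot: [0.001, 0.656, 0.755, 0.0]
contact_force: [1.1, -0.4, 0.7]
gripper_width: 0.462
grasp_force: 61.1
time: 6.75
tool_pos: [0.6477, -0.1138, 0.0343]
tool_rot: [-0.0, 0.656, 0.755, -0.0]
contact_force: [-0.8, -0.5, -0.3]
gripper_width: 0.752
grasp_force: 0.0
time: 7.25
tool_pos: [0.6504, -0.1146, 0.1496]
tool_rot: [0.004, 0.656, 0.755, 0.002]
contact_force: [0.7, 0.3, -0.1]
gripper_width: 1.003
grasp_force: 0.0
turn 0.715 then cm x 13.78 y -32.13 z 3.96 t 7.25
```

```bash
python3 -m crank '[{"x":0,"y":0,"z":0,"turn":0.143},{"x":0,"y":0,"z":0,"turn":0.143},{"x":0,"y":0,"z":0,"turn":0.143},{"x":0,"y":0,"z":0,"turn":0.143},{"x":0,"y":0,"z":0,"turn":0.143}]'
python3 -m crank '[{"x":1.7,"y":-4,"z":0,"turn":0},{"x":1.7,"y":-4,"z":0,"turn":0},{"x":1.7,"y":-4,"z":0,"turn":0},{"x":1.7,"y":-4,"z":0,"turn":0},{"x":1.7,"y":-4,"z":0,"turn":0}]'
python3 -m crank '[{"x":1.7,"y":-4,"z":1,"turn":0},{"x":1.7,"y":-4,"z":1,"turn":0},{"x":1.7,"y":-4,"z":2,"turn":0},{"x":0,"y":0,"z":0,"turn":0},{"x":0,"y":0,"z":0,"turn":0}]'
python3 -m crank '[{"x":0,"y":0,"z":0,"turn":0},{"x":0,"y":0,"z":0,"turn":0}]'
python3 -c "
from h import *
plan(.456,.176,.012,57)
p,d,c=grab('top');W=world(d,c);r,n,zz=rect(W,377,138,.055,.08);print(r,n,zz)
cv2.imwrite('pics/t4.png',p[80:280,140:460,::-1])"
```

```text
time: 7.75
tool_pos: [0.6468, -0.1135, 0.1422]
tool_rot: [-0.001, 0.88, 0.475, -0.001]
contact_force: [0.1, 1.0, 0.3]
gripper_width: 0.998
grasp_force: 0.0
time: 8.25
tool_pos: [0.5242, 0.0676, 0.1425]
tool_rot: [-0.001, 0.879, 0.477, -0.001]
contact_force: [-0.3, 0.6, 0.1]
gripper_width: 1.0
grasp_force: 0.0
time: 8.75
tool_pos: [0.452, 0.1747, 0.1026]
tool_rot: [-0.0, 0.878, 0.478, -0.002]
contact_force: [1.1, -1.1, 0.5]
gripper_width: 1.0
grasp_force: 0.0
time: 8.95
tool_pos: [0.4547, 0.1736, 0.1051]
tool_rot: [0.0, 0.879, 0.476, 0.001]
contact_force: [-1.2, 0.2, -0.1]
gripper_width: 0.998
grasp_force: 0.0
turn -0.002 then cm x 0.27 y -0.02 z 9.31 t 8.95
((646.2882080078125, -110.778076171875), (41.12540054321289, 40.347049713134766), 7.953019618988037) 446 [0.05902507 0.06716619 0.07041081]
```

View pics/t4.png

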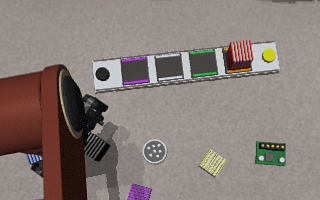

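Red stands on the orange pad within 1 mm of target (646,−111 mm). The gripper is above black at crop (95,148).

```bash
python3 -m crank '[{"x":0.1,"y":0,"z":3,"turn":0},{"x":0.2,"y":0,"z":3,"turn":0},{"x":0,"y":0,"z":2,"turn":0},{"x":0,"y":0,"z":1.2,"turn":0},{"x":0,"y":0,"z":0,"turn":0}]'
python3 -m crank '[{"x":0,"y":0,"z":0,"turn":0},{"x":0,"y":0,"z":0,"turn":0}]'
python3 -m crank '[{"x":0,"y":0,"z":0,"turn":0},{"x":0,"y":0,"z":0,"turn":0},{"x":0,"y":0,"z":0,"turn":0},{"x":0,"y":0,"z":0,"turn":0},{"x":0,"y":0,"z":0,"turn":0}]' 0
python3 -m crank '[{"x":0,"y":0,"z":0,"turn":0},{"x":0,"y":0,"z":0,"turn":0}]'
python3 -c "
from h import *
plan(.456,.176,.012,57)"
python3 -m crank '[{"x":0,"y":0,"z":-2,"turn":-0.143},{"x":0,"y":0,"z":-4,"turn":-0.143},{"x":0,"y":0,"z":-4,"turn":-0.143},{"x":0,"y":0,"z":-3,"turn":-0.143},{"x":0,"y":0,"z":0,"turn":-0.143}]'
python3 -m crank '[{"x":0,"y":0,"z":0,"turn":0},{"x":0,"y":0,"z":0,"turn":0}]'
python3 -c "
from h import *
plan(.637,-.0386,.03,98)"
```

```text
time: 9.5
tool_pos: [0.4543, 0.1762, 0.011]
tool_rot: [-0.0, 0.879, 0.477, -0.002]
contact_force: [-0.0, -0.5, 0.4]
gripper_width: 1.0
grasp_force: 0.0
time: 9.7
tool_pos: [0.4566, 0.1772, 0.014]
tool_rot: [0.0, 0.879, 0.477, 0.001]
contact_force: [0.2, -0.0, 0.3]
gripper_width: 0.998
grasp_force: 0.0
time: 10.2
tool_pos: [0.4558, 0.1772, 0.0132]
tool_rot: [0.0, 0.879, 0.477, 0.001]
contact_force: [0.2, 0.1, 3.0]
gripper_width: 0.461
grasp_force: 62.1
time: 10.4
tool_pos: [0.4558, 0.1772, 0.0132]
tool_rot: [0.0, 0.879, 0.477, 0.001]
contact_force: [0.1, 0.3, 4.4]
gripper_width: 0.455
grasp_force: 62.1
turn -0.0 then cm x -0.09 y 0.08 z 0.12 t 10.4
time: 10.9
tool_pos: [0.4578, 0.1777, 0.1475]
tool_rot: [0.003, 0.654, 0.756, 0.003]
contact_force: [0.3, -0.2, -1.0]
gripper_width: 0.461
grasp_force: 61.6
time: 11.1
tool_pos: [0.454, 0.1768, 0.1409]
tool_rot: [-0.001, 0.657, 0.754, -0.001]
contact_force: [0.4, -0.7, -0.4]
gripper_width: 0.457
grasp_force: 61.6
turn -0.004 then cm x -23.87 y 15.12 z 11.09 t 11.1
```

```bash
python3 -m crank '[{"x":-4,"y":2.5,"z":0,"turn":0},{"x":-4,"y":2.5,"z":0,"turn":0},{"x":-4,"y":2.5,"z":0,"turn":0},{"x":-4,"y":2.5,"z":0,"turn":0},{"x":-4,"y":2.5,"z":0,"turn":0}]'
python3 -m crank '[{"x":-3.9,"y":2.6,"z":0,"turn":0},{"x":0,"y":0,"z":3,"turn":0},{"x":0,"y":0,"z":3,"turn":0},{"x":0,"y":0,"z":2,"turn":0},{"x":0,"y":0,"z":0,"turn":0}]'
python3 -m crank '[{"x":0,"y":0,"z":0,"turn":0},{"x":0,"y":0,"z":0,"turn":0},{"x":0,"y":0,"z":0,"turn":0}]'
python3 -c "
from h import *
plan(.637,-.0386,.028,98)"
```

```text
time: 11.6
tool_pos: [0.6064, -0.0052, 0.1402]
tool_rot: [-0.002, 0.657, 0.754, -0.001]
contact_force: [1.4, -0.4, 0.8]
gripper_width: 0.461
grasp_force: 61.6
time: 12.1
tool_pos: [0.6333, -0.0382, 0.0559]
tool_rot: [-0.005, 0.657, 0.754, -0.003]
contact_force: [-0.5, 0.1, -1.5]
gripper_width: 0.458
grasp_force: 61.6
time: 12.4
tool_pos: [0.639, -0.0388, 0.0644]
tool_rot: [0.001, 0.656, 0.754, 0.001]
contact_force: [0.6, -1.1, 0.2]
gripper_width: 0.461
grasp_force: 61.6
turn -0.001 then cm x 0.05 y -0.19 z 3.64 t 12.4
```

```bash
python3 -m crank '[{"x":0,"y":-0.1,"z":1.5,"turn":0},{"x":0,"y":0,"z":1.2,"turn":0},{"x":0,"y":0,"z":0.5,"turn":0},{"x":0,"y":0,"z":0,"turn":0},{"x":0,"y":0,"z":0,"turn":0}]'
python3 -m crank '[{"x":0,"y":0,"z":0,"turn":0},{"x":0,"y":0,"z":0,"turn":0}]'
python3 -c "
from h import *
plan(.637,-.0386,.028,98)"
```

```text
time: 12.9
tool_pos: [0.6365, -0.0388, 0.0299]
tool_rot: [-0.0, 0.656, 0.754, -0.0]
contact_force: [-0.3, -1.0, -0.3]
gripper_width: 0.459
grasp_force: 61.6
time: 13.1
tool_pos: [0.6368, -0.0389, 0.0305]
tool_rot: [0.0, 0.656, 0.754, 0.0]
contact_force: [-0.0, -0.5, -0.3]
gripper_width: 0.458
grasp_force: 61.6
turn -0.001 then cm x 0.03 y 0.02 z 0.25 t 13.1
```

```bash
python3 -m crank '[{"x":0,"y":0,"z":0.3,"turn":0},{"x":0,"y":0,"z":0,"turn":0},{"x":0,"y":0,"z":0,"turn":0}]'
python3 -m crank '[{"x":0,"y":0,"z":0,"turn":0},{"x":0,"y":0,"z":0,"turn":0},{"x":0,"y":0,"z":0,"turn":0},{"x":0,"y":0,"z":0,"turn":0}]' 75
python3 -m crank '[{"x":0,"y":0,"z":-2,"turn":0},{"x":0,"y":0,"z":-3,"turn":0},{"x":0,"y":0,"z":-4,"turn":0},{"x":0,"y":0,"z":-2,"turn":0},{"x":0,"y":0,"z":0,"turn":0}]' 100
python3 -m crank '[{"x":0,"y":0,"z":0,"turn":-0.143},{"x":0,"y":0,"z":0,"turn":-0.143},{"x":0,"y":0,"z":0,"turn":0},{"x":0,"y":0,"z":0,"turn":0}]'
python3 -c "
from h import *
plan(.445,.290,.01,114.4)"
```

```text
time: 13.4
tool_pos: [0.6376, -0.0391, 0.0283]
tool_rot: [0.001, 0.656, 0.754, 0.0]
contact_force: [0.8, 0.1, 2.8]
gripper_width: 0.459
grasp_force: 61.8
time: 13.8
tool_pos: [0.6365, -0.0388, 0.0271]
tool_rot: [-0.0, 0.656, 0.755, -0.0]
contact_force: [0.8, -0.4, -0.1]
gripper_width: 0.75
grasp_force: 0.0
time: 14.3
tool_pos: [0.6395, -0.0393, 0.1424]
tool_rot: [0.004, 0.656, 0.755, 0.002]
contact_force: [0.4, 0.8, 0.5]
gripper_width: 0.999
grasp_force: 0.0
time: 14.7
tool_pos: [0.636, -0.0388, 0.1359]
tool_rot: [-0.001, 0.543, 0.84, -0.0]
contact_force: [-0.3, 0.3, 0.5]
gripper_width: 1.002
grasp_force: 0.0
turn -0.004 then cm x 37.83 y -3.82 z 12.59 t 14.7
```

```bash
python3 -m crank '[{"x":4.7,"y":-0.5,"z":0,"turn":0},{"x":4.7,"y":-0.5,"z":0,"turn":0},{"x":4.7,"y":-0.5,"z":0,"turn":0},{"x":4.7,"y":-0.5,"z":0,"turn":0},{"x":4.7,"y":-0.5,"z":0,"turn":0}]'
python3 -m crank '[{"x":4.7,"y":-0.5,"z":0,"turn":0},{"x":4.7,"y":-0.5,"z":0,"turn":0},{"x":4.7,"y":-0.4,"z":1,"turn":0},{"x":0,"y":0,"z":2,"turn":0},{"x":0,"y":0,"z":1,"turn":0}]'
python3 -m crank '[{"x":0,"y":0,"z":0,"turn":0},{"x":0,"y":0,"z":0,"turn":0},{"x":0,"y":0,"z":0,"turn":0}]'
python3 -c "
from h import *
plan(.445,.290,.01,114.4)
p,d,c=grab('top');W=world(d,c);r,n,zz=rect(W,343,135,.04,.065);print(r,n,zz)
r,n,zz=rect(W,352,242,.012,.025);print(r,n,zz)
"
```

```text
time: 15.2
tool_pos: [0.5157, 0.1662, 0.1369]
tool_rot: [-0.0, 0.543, 0.839, -0.0]
contact_force: [1.3, 1.2, 0.7]
gripper_width: 0.996
grasp_force: 0.0
time: 15.7
tool_pos: [0.4444, 0.2882, 0.0954]
tool_rot: [-0.001, 0.542, 0.841, -0.001]
contact_force: [0.2, -0.9, 0.7]
gripper_width: 1.001
grasp_force: 0.0
time: 16.0
tool_pos: [0.4474, 0.2871, 0.0984]
tool_rot: [0.0, 0.543, 0.84, 0.001]
contact_force: [-0.0, 0.8, 0.5]
gripper_width: 1.0
grasp_force: 0.0
turn -0.003 then cm x 0.36 y -0.09 z 8.84 t 16.0
((635.7510375976562, -38.776493072509766), (40.69236373901367, 40.38534927368164), 8.253519058227539) 446 [0.04613346 0.05520701 0.05838458]
((429.5794677734375, -60.15553665161133), (39.71830749511719, 39.629432678222656), 56.59286117553711) 387 [0.01341713 0.01640263 0.01951967]
```

Black is placed within about 1 mm. Next I descend on blue to a TCP height of about 10 mm.

```bash
python3 -m crank '[{"x":0.2,"y":-0.1,"z":3,"turn":0},{"x":0.2,"y":0,"z":3,"turn":0},{"x":0,"y":0,"z":1.8,"turn":0},{"x":0,"y":0,"z":0.7,"turn":0},{"x":0,"y":0,"z":0,"turn":0}]'
python3 -m crank '[{"x":0,"y":0,"z":0,"turn":0},{"x":0,"y":0,"z":0,"turn":0},{"x":0,"y":0,"z":0,"turn":0}]'
python3 -m crank '[{"x":0,"y":0,"z":0,"turn":0},{"x":0,"y":0,"z":0,"turn":0},{"x":0,"y":0,"z":0,"turn":0},{"x":0,"y":0,"z":0,"turn":0},{"x":0,"y":0,"z":0,"turn":0}]' 0
python3 -m crank '[{"x":0,"y":0,"z":0,"turn":0},{"x":0,"y":0,"z":0,"turn":0}]'
python3 -c "
from h import *
plan(.445,.290,.01,114.4)"
python3 -m crank '[{"x":0,"y":0,"z":-2,"turn":0.143},{"x":0,"y":0,"z":-4,"turn":0.143},{"x":0,"y":0,"z":-4,"turn":0},{"x":0,"y":0,"z":-3,"turn":0},{"x":0,"y":0,"z":0,"turn":0}]'
python3 -m crank '[{"x":0,"y":0,"z":0,"turn":0},{"x":0,"y":0,"z":0,"turn":0}]'
python3 -c "
from h import *
plan(.627,.0326,.025,98)"
```

```text
time: 16.55
tool_pos: [0.4436, 0.2903, 0.0121]
tool_rot: [-0.0, 0.542, 0.84, -0.0]
contact_force: [-0.1, -0.2, 1.0]
gripper_width: 0.997
grasp_force: 0.0
time: 16.85
tool_pos: [0.4446, 0.2913, 0.0138]
tool_rot: [0.001, 0.542, 0.84, 0.001]
contact_force: [-0.1, 0.1, 0.6]
gripper_width: 1.0
grasp_force: 0.0
time: 17.35
tool_pos: [0.4442, 0.2911, 0.013]
tool_rot: [0.0, 0.542, 0.84, 0.0]
contact_force: [0.4, -0.0, 3.1]
gripper_width: 0.448
grasp_force: 62.0
time: 17.55
tool_pos: [0.4441, 0.2911, 0.013]
tool_rot: [0.0, 0.542, 0.84, 0.0]
contact_force: [0.8, -0.2, 4.2]
gripper_width: 0.452
grasp_force: 62.2
turn -0.001 then cm x -0.13 y 0.03 z 0.30 t 17.55
time: 18.05
tool_pos: [0.4463, 0.2921, 0.1475]
tool_rot: [0.002, 0.656, 0.755, 0.004]
contact_force: [0.7, 0.5, -0.4]
gripper_width: 0.453
grasp_force: 61.8
time: 18.25
tool_pos: [0.4422, 0.2901, 0.14]
tool_rot: [-0.001, 0.656, 0.754, -0.002]
contact_force: [-0.5, 0.3, -1.7]
gripper_width: 0.449
grasp_force: 61.8
turn -0.001 then cm x -28.07 y 14.71 z 11.50 t 18.25
```

```bash
python3 -m crank '[{"x":-4,"y":2.1,"z":0,"turn":0},{"x":-4,"y":2.1,"z":0,"turn":0},{"x":-4,"y":2.1,"z":0,"turn":0},{"x":-4,"y":2.1,"z":0,"turn":0},{"x":-4,"y":2.1,"z":0,"turn":0}]'
python3 -m crank '[{"x":-4,"y":2.1,"z":0,"turn":0},{"x":-4,"y":2,"z":0,"turn":0},{"x":0,"y":0,"z":3,"turn":0},{"x":0,"y":0,"z":3,"turn":0},{"x":0,"y":0,"z":1.5,"turn":0}]'
python3 -m crank '[{"x":0,"y":0,"z":0,"turn":0},{"x":0,"y":0,"z":0,"turn":0},{"x":0,"y":0,"z":0,"turn":0},{"x":0,"y":0,"z":0,"turn":0},{"x":0,"y":0,"z":0,"turn":0}]'
python3 -c "
from h import *
plan(.627,.0326,.028,98)"
```

```text
time: 18.75
tool_pos: [0.5746, 0.1056, 0.1396]
tool_rot: [-0.002, 0.656, 0.754, -0.002]
contact_force: [0.3, 0.9, -0.6]
gripper_width: 0.452
grasp_force: 61.7
time: 19.25
tool_pos: [0.6235, 0.0334, 0.0614]
tool_rot: [-0.004, 0.657, 0.754, -0.003]
contact_force: [-0.5, 0.9, -1.6]
gripper_width: 0.454
grasp_force: 61.8
time: 19.75
tool_pos: [0.6279, 0.0339, 0.069]
tool_rot: [0.001, 0.656, 0.755, 0.001]
contact_force: [-1.4, -0.4, -0.7]
gripper_width: 0.452
grasp_force: 61.8
turn -0.0 then cm x -0.12 y -0.11 z 4.10 t 19.75
```

```bash
python3 -m crank '[{"x":-0.1,"y":0,"z":1.8,"turn":0},{"x":0,"y":0,"z":1.2,"turn":0},{"x":0,"y":0,"z":0.5,"turn":0},{"x":0,"y":0,"z":0,"turn":0},{"x":0,"y":0,"z":0,"turn":0}]'
python3 -m crank '[{"x":0,"y":0,"z":0,"turn":0},{"x":0,"y":0,"z":0,"turn":0},{"x":0,"y":0,"z":0,"turn":0}]'
python3 -c "
from h import *
plan(.627,.0326,.028,98)"
```

```text
time: 20.25
tool_pos: [0.627, 0.0328, 0.032]
tool_rot: [-0.0, 0.656, 0.755, -0.0]
contact_force: [0.4, 0.2, -1.9]
gripper_width: 0.45
grasp_force: 61.8
time: 20.55
tool_pos: [0.6276, 0.0327, 0.033]
tool_rot: [0.0, 0.656, 0.754, 0.0]
contact_force: [0.1, 0.3, -0.2]
gripper_width: 0.449
grasp_force: 61.8
turn -0.001 then cm x -0.00 y -0.06 z 0.50 t 20.55
```

```bash
python3 -m crank '[{"x":0,"y":0,"z":0.4,"turn":0},{"x":0,"y":0,"z":0.1,"turn":0},{"x":0,"y":0,"z":0,"turn":0},{"x":0,"y":0,"z":0,"turn":0}]'
python3 -m crank '[{"x":0,"y":0,"z":0,"turn":0},{"x":0,"y":0,"z":0,"turn":0},{"x":0,"y":0,"z":0,"turn":0},{"x":0,"y":0,"z":0,"turn":0}]' 75
python3 -m crank '[{"x":0,"y":0,"z":-2,"turn":0},{"x":0,"y":0,"z":-3,"turn":0},{"x":0,"y":0,"z":-4,"turn":0},{"x":0,"y":0,"z":-2,"turn":0},{"x":0,"y":0,"z":0,"turn":0}]' 100
python3 -m crank '[{"x":0,"y":0,"z":0,"turn":0.148},{"x":0,"y":0,"z":0,"turn":0.148},{"x":0,"y":0,"z":0,"turn":0.148},{"x":0,"y":0,"z":0,"turn":0.148},{"x":0,"y":0,"z":0,"turn":0.148}]'
python3 -c "
from h import *
plan(.4296,-.060,.005,55.5)"
```

```text
time: 20.95
tool_pos: [0.6275, 0.0327, 0.028]
tool_rot: [0.0, 0.656, 0.754, 0.0]
contact_force: [-0.3, -0.3, 3.3]
gripper_width: 0.454
grasp_force: 62.2
time: 21.35
tool_pos: [0.627, 0.0327, 0.0271]
tool_rot: [-0.0, 0.656, 0.755, -0.0]
contact_force: [-0.0, 0.1, -0.3]
gripper_width: 0.745
grasp_force: 0.0
time: 21.85
tool_pos: [0.63, 0.0326, 0.1423]
tool_rot: [0.003, 0.656, 0.755, 0.003]
contact_force: [1.2, -1.0, -0.4]
gripper_width: 1.004
grasp_force: 0.0
time: 22.35
tool_pos: [0.6261, 0.0328, 0.1352]
tool_rot: [-0.001, 0.886, 0.463, -0.001]
contact_force: [-0.5, 0.3, -0.8]
gripper_width: 0.999
grasp_force: 0.0
turn -0.005 then cm x -18.78 y -10.94 z 13.02 t 22.35
```

```bash
python3 -m crank '[{"x":-4,"y":-2.3,"z":0,"turn":0},{"x":-4,"y":-2.3,"z":0,"turn":0},{"x":-4,"y":-2.3,"z":0,"turn":0},{"x":-4,"y":-2.3,"z":0,"turn":0},{"x":-2.8,"y":-1.7,"z":1,"turn":0}]'
python3 -m crank '[{"x":0,"y":0,"z":3,"turn":0},{"x":0,"y":0,"z":2,"turn":0},{"x":0,"y":0,"z":0,"turn":0},{"x":0,"y":0,"z":0,"turn":0},{"x":0,"y":0,"z":0,"turn":0}]'
python3 -c "
from h import *
plan(.4296,-.060,.006,55.5)
p,d,c=grab('side');cv2.imwrite('pics/s5.png',cv2.resize(p[100:300,200:500],None,fx=2,fy=2)[...,::-1])"
```

```text
time: 22.85
tool_pos: [0.4289, -0.0613, 0.1264]
tool_rot: [-0.0, 0.885, 0.466, -0.0]
contact_force: [1.2, 0.2, -0.2]
gripper_width: 1.0
grasp_force: 0.0
time: 23.35
tool_pos: [0.4317, -0.0608, 0.0783]
tool_rot: [0.0, 0.885, 0.466, 0.0]
contact_force: [0.1, -0.2, 0.1]
gripper_width: 1.006
grasp_force: 0.0
turn 0.001 then cm x -0.06 y -0.22 z 7.23 t 23.35
```

View pics/s5.png

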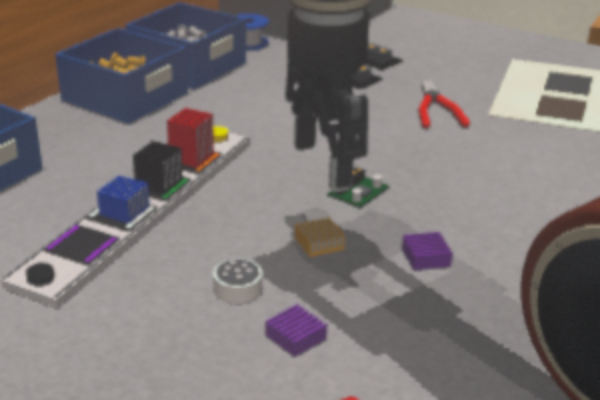

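Red, black and blue stand on their pads. The gripper is above the gold sink at crop (320,237), and the board at (358,190) is clear.

```bash
python3 -m crank '[{"x":0,"y":-0.1,"z":3,"turn":0},{"x":0,"y":0,"z":2.5,"turn":0},{"x":0,"y":0,"z":1,"turn":0},{"x":0,"y":0,"z":0.4,"turn":0},{"x":0,"y":0,"z":0,"turn":0}]'
python3 -m crank '[{"x":0,"y":0,"z":0,"turn":0},{"x":0,"y":0,"z":0,"turn":0},{"x":0,"y":0,"z":0,"turn":0}]'
python3 -c "
from h import *
plan(.4296,-.060,.006,55.5)"
```

```text
time: 23.9
tool_pos: [0.4307, -0.0602, 0.009]
tool_rot: [0.0, 0.885, 0.466, 0.0]
contact_force: [0.0, -0.5, 0.7]
gripper_width: 0.998
grasp_force: 0.0
time: 24.2
tool_pos: [0.4309, -0.0603, 0.0094]
tool_rot: [0.001, 0.885, 0.466, 0.001]
contact_force: [-0.3, -0.8, -0.3]
gripper_width: 0.999
grasp_force: 0.0
turn 0.001 then cm x -0.05 y -0.13 z 0.34 t 24.2
```

```bash
python3 -m crank '[{"x":0,"y":0,"z":0.4,"turn":0},{"x":0,"y":0,"z":0,"turn":0},{"x":0,"y":0,"z":0,"turn":0}]'
python3 -m crank '[{"x":0,"y":0,"z":0,"turn":0},{"x":0,"y":0,"z":0,"turn":0},{"x":0,"y":0,"z":0,"turn":0},{"x":0,"y":0,"z":0,"turn":0},{"x":0,"y":0,"z":0,"turn":0}]' 0
python3 -m crank '[{"x":0,"y":0,"z":0,"turn":0},{"x":0,"y":0,"z":0,"turn":0}]'
python3 -c "
from h import *
plan(.4296,-.060,.006,55.5)"
python3 -m crank '[{"x":0,"y":0,"z":-2,"turn":-0.148},{"x":0,"y":0,"z":-4,"turn":-0.148},{"x":0,"y":0,"z":-4,"turn":-0.148},{"x":0,"y":0,"z":-3,"turn":-0.148},{"x":0,"y":0,"z":0,"turn":-0.148}]'
python3 -m crank '[{"x":0,"y":0,"z":0,"turn":0},{"x":0,"y":0,"z":0,"turn":0}]'
python3 -c "
from h import *
plan(.617,.104,.025,98)"
```

```text
time: 24.5
tool_pos: [0.4299, -0.06, 0.0042]
tool_rot: [-0.0, 0.885, 0.466, -0.0]
contact_force: [-0.9, 0.1, 0.5]
gripper_width: 1.002
grasp_force: 0.0
time: 25.0
tool_pos: [0.4307, -0.0603, 0.0049]
tool_rot: [0.0, 0.885, 0.466, 0.0]
contact_force: [0.8, -0.7, 2.3]
gripper_width: 0.449
grasp_force: 61.2
time: 25.2
tool_pos: [0.4307, -0.0603, 0.0049]
tool_rot: [0.0, 0.885, 0.466, 0.0]
contact_force: [0.5, 0.2, 3.7]
gripper_width: 0.45
grasp_force: 61.2
turn 0.001 then cm x -0.04 y -0.10 z -0.11 t 25.2
time: 25.7
tool_pos: [0.433, -0.061, 0.1395]
tool_rot: [0.004, 0.654, 0.757, 0.002]
contact_force: [0.8, -0.3, 0.1]
gripper_width: 0.447
grasp_force: 60.9
time: 25.9
tool_pos: [0.4292, -0.0598, 0.1332]
tool_rot: [-0.001, 0.657, 0.754, -0.0]
contact_force: [-0.2, 1.1, -0.4]
gripper_width: 0.453
grasp_force: 60.9
turn -0.004 then cm x 13.61 y 20.87 z 10.82 t 25.9
```

Gold is held, so the release height for the TCP is 20 mm.

```bash
python3 -m crank '[{"x":2.7,"y":4.1,"z":0,"turn":0},{"x":2.7,"y":4.1,"z":0,"turn":0},{"x":2.7,"y":4.1,"z":0,"turn":0},{"x":2.7,"y":4.1,"z":0,"turn":0},{"x":2.7,"y":4.1,"z":0,"turn":0}]'
python3 -m crank '[{"x":0,"y":0.3,"z":3,"turn":0},{"x":0,"y":0,"z":3,"turn":0},{"x":0,"y":0,"z":1.5,"turn":0},{"x":0,"y":0,"z":0,"turn":0},{"x":0,"y":0,"z":0,"turn":0}]'
python3 -m crank '[{"x":0,"y":0,"z":0,"turn":0},{"x":0,"y":0,"z":0,"turn":0},{"x":0,"y":0,"z":0,"turn":0},{"x":0,"y":0,"z":0,"turn":0}]'
python3 -c "
from h import *
plan(.617,.104,.02,98)"
```

```text
time: 26.4
tool_pos: [0.6146, 0.1035, 0.132]
tool_rot: [-0.001, 0.657, 0.754, -0.001]
contact_force: [0.6, -0.5, 1.0]
gripper_width: 0.451
grasp_force: 60.9
time: 26.9
tool_pos: [0.6172, 0.1021, 0.0593]
tool_rot: [-0.0, 0.657, 0.754, -0.0]
contact_force: [-0.5, -0.5, 0.1]
gripper_width: 0.446
grasp_force: 60.9
time: 27.3
tool_pos: [0.6179, 0.1024, 0.0604]
tool_rot: [0.001, 0.656, 0.754, 0.001]
contact_force: [-1.4, -0.0, -0.4]
gripper_width: 0.451
grasp_force: 60.9
turn -0.001 then cm x 0.18 y -0.07 z 4.04 t 27.3
```

```bash
python3 -m crank '[{"x":0.2,"y":0,"z":1.8,"turn":0},{"x":0,"y":0,"z":1.2,"turn":0},{"x":0,"y":0,"z":0.5,"turn":0},{"x":0,"y":0,"z":0,"turn":0},{"x":0,"y":0,"z":0,"turn":0}]'
python3 -m crank '[{"x":0,"y":0,"z":0.3,"turn":0},{"x":0,"y":0,"z":0.1,"turn":0},{"x":0,"y":0,"z":0,"turn":0},{"x":0,"y":0,"z":0,"turn":0}]'
python3 -c "
from h import *
plan(.617,.104,.02,98)"
```

```text
time: 27.8
tool_pos: [0.617, 0.1044, 0.024]
tool_rot: [-0.0, 0.656, 0.755, -0.0]
contact_force: [-0.0, -0.0, -0.4]
gripper_width: 0.448
grasp_force: 60.9
time: 28.2
tool_pos: [0.6173, 0.1044, 0.0207]
tool_rot: [0.0, 0.656, 0.754, 0.0]
contact_force: [-0.3, 0.6, 0.3]
gripper_width: 0.449
grasp_force: 60.9
turn -0.001 then cm x -0.03 y -0.04 z 0.07 t 28.2
```

Now I release, lift, and back away to +y so the top camera can see.

```bash
python3 -m crank '[{"x":0,"y":0,"z":0.1,"turn":0},{"x":0,"y":0,"z":0,"turn":0},{"x":0,"y":0,"z":0,"turn":0}]'
python3 -m crank '[{"x":0,"y":0,"z":0,"turn":0},{"x":0,"y":0,"z":0,"turn":0},{"x":0,"y":0,"z":0,"turn":0},{"x":0,"y":0,"z":0,"turn":0}]' 75
python3 -m crank '[{"x":0,"y":0,"z":-2,"turn":0},{"x":0,"y":0,"z":-3,"turn":0},{"x":0,"y":0,"z":-4,"turn":0},{"x":0,"y":0,"z":-4,"turn":0},{"x":0,"y":0,"z":-2,"turn":0}]' 100
python3 -m crank '[{"x":4.5,"y":-2,"z":0,"turn":0},{"x":4.5,"y":-2,"z":0,"turn":0},{"x":4.5,"y":-2,"z":0,"turn":0},{"x":4.5,"y":-2,"z":0,"turn":0},{"x":4.5,"y":-2,"z":0,"turn":0}]'
python3 -m crank '[{"x":4.5,"y":-2,"z":0,"turn":0},{"x":0,"y":0,"z":0,"turn":0},{"x":0,"y":0,"z":0,"turn":0},{"x":0,"y":0,"z":0,"turn":0},{"x":0,"y":0,"z":0,"turn":0}]'
python3 -c "
from h import *
p,d,c=grab('top');W=world(d,c)
for k,uv in dict(red=(380,130),black=(343,135),blue=(309,142),gold=(275,149)).items():
    h=H[k]+.015;print(k,*rect(W,*uv,h-.008,h+.01))
print('board',rect(W,410,233,.004,.02))
cv2.imwrite('pics/t6.png',cv2.resize(p[90:270,200:460],None,fx=2.5,fy=2.5)[...,::-1])"
```

```text
time: 28.5
tool_pos: [0.6175, 0.1044, 0.0199]
tool_rot: [0.0, 0.656, 0.754, 0.0]
contact_force: [-0.3, -0.7, 2.1]
gripper_width: 0.45
grasp_force: 61.1
time: 28.9
tool_pos: [0.617, 0.1044, 0.0192]
tool_rot: [-0.0, 0.656, 0.754, -0.0]
contact_force: [-0.2, -0.5, 0.6]
gripper_width: 0.748
grasp_force: 0.0
time: 29.4
tool_pos: [0.619, 0.1045, 0.1743]
tool_rot: [0.002, 0.656, 0.755, 0.002]
contact_force: [0.3, -0.1, 0.3]
gripper_width: 1.0
grasp_force: 0.0
time: 29.9
tool_pos: [0.4857, 0.3147, 0.1696]
tool_rot: [0.0, 0.656, 0.754, 0.0]
contact_force: [1.1, 0.9, -0.8]
gripper_width: 1.0
grasp_force: 0.0
time: 30.4
tool_pos: [0.4618, 0.354, 0.1694]
tool_rot: [0.0, 0.657, 0.754, -0.0]
contact_force: [-0.7, -0.2, 0.3]
gripper_width: 1.0
grasp_force: 0.0
red ((646.2109375, -111.20811462402344), (41.25600814819336, 41.076534271240234), 8.95216178894043) 429 [0.06385662 0.06739533 0.07006915]
black ((635.9202270507812, -38.610748291015625), (41.2247200012207, 40.13899230957031), 7.707729339599609) 410 [0.05198401 0.05534249 0.05834967]
blue ((626.3720703125, 29.963573455810547), (40.45132827758789, 39.892723083496094), 8.491558074951172) 373 [0.04026869 0.04316994 0.04645652]
gold ((615.7662963867188, 105.36979675292969), (41.2146110534668, 40.28123474121094), 7.773179054260254) 390 [0.02804286 0.03123875 0.03446179]
board (((452.1738586425781, -179.4652099609375), (60.019378662109375, 44.399688720703125), 87.14957427978516), 434, array([0.00415545, 0.00904188, 0.01756285]))
```

View pics/t6.png

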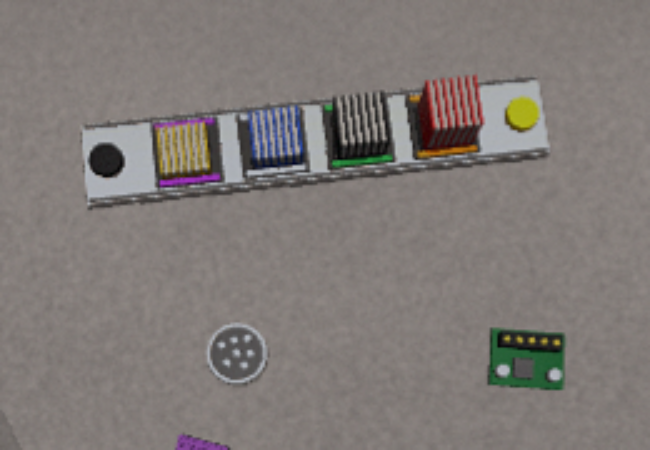

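All four sinks are within about 3 mm of their pad centres and upright, with fins across the rail. The order from the yellow cap (522,113) is red, black, blue, gold, and the board has not moved.

```bash
python3 -c "
from plant import manip
print(manip.job_done())"
```

```text
the job is handed in; nothing more can be done
None
```

I handed the job in at about 30 s: red, black, blue and gold stand on the pads in that order from the yellow cap, each within about 3 mm of centre with fins across the rail, and the board has not moved.

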